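# Close up the garage stove

### The arm

A 7-joint arm with a two-finger parallel gripper is mounted at the origin on the work surface. World frame = base frame: x ahead of the robot, y to its left, z up, the work surface at z = 0. Lengths are in m, angles in rad, forces in N, time in s.
With the tool pointing down it reaches from about 0.35 to 0.9 m from the base axis. Payload 7.2 kg.
Tool frame: the origin (TCP) lies at the very end of the fingers, on their centre line; the grasp point (between the pads) lies 19 mm behind it; x points along the fingers, z is the direction in which the jaws open and shut, and the axes are right-handed (so a half turn about x gives the same grasp; the last joint's range is limited). The gripper opens to 85 mm and grips with 20 to 120 N. Pads are 22 mm wide; open, the fingers measure 114 mm over their backs; the gripper's body (76 mm by 85 mm) begins 54 mm behind the grasp point. The pads swing forward as they close: fully open they stand 13 mm farther back than shut.
Start: joints at [1.108, 0.411, -0.013, 1.596, 0.006, 1.134, -0.082], TCP at [0.24, -0.577, 0.231] pointing down, gripper open.
Joint ranges: [-2.95, 2.95], [-0.29, 1.99], [-1.47, 1.44], [0.14, 2.54], [-1.03, 4.17], [0.13, 1.85], [-2.86, 2.86]. Speed limits (rad/s): [2.39, 2.39, 3.01, 3.01, 3.14, 3.14, 3.14].

### API

Orientations are given as [roll, pitch, yaw] about the fixed x, y, z axes, in that order (R = Rz(yaw) Ry(pitch) Rx(roll)).
In Python, from workcell import monitor, vision, manip, models gives the robot as it stands.
- The arm moves only by the tool jog_arm, never from a script. Its argument "increments" is a list of rows, each an object of numbers: "x", "y", "z": the shift along the tool's x, y, z in cm; "ax", "ay", "az": the turn, a rotation vector about the tool's x, y, z in rad; "claw": the opening, from -1 (shut) to 1 (fully open), so that 0 is half open. In form: [{"x": .., "y": .., "z": .., "ax": .., "ay": .., "az": .., "claw": ..}, ...]. A call has 1 to 20 rows; each row shifts and turns the pose as measured when the row begins, along the tool's axes as they then stand; what a row does not reach is not made up. A row lasts 1/8 s, in which the tool goes at most 62.5 mm and 10.7 degrees, less where a joint would pass 70% of its speed; a pose out of reach is approached as far as the arm can. A call with a gripper value outside its range is refused whole. The fingers move at their own pace and stop on an object; "newtons" is the grip in N (left out, the last holds). Time passes only in rows, so rows that do not move let the fingers close. It gives the time, the measured TCP pose, the force and the opening at its end, in the units of the state.
- monitor.read_state(): the state, without advancing time (a new reading comes with each control period).
- vision.capture(name): name is "scene" or "side" or "wrist"; returns a dict with "img" (420x560x3 uint8, blue, green, red), "vfov" (degrees; the focal length in pixels is half the picture's height over the tangent of half this angle, whatever the lens; pixels are square), "cx", "cy" (the principal point, pixels), "T" (4x4, takes a point from camera to world coordinates); the wrist camera has in their place "tool_from_camera" (4x4, takes a point from camera to tool coordinates, whose origin is the TCP and whose axes are the tool frame's). Camera axes: x right, y down, z forward; pixel columns grow to the right and rows downward; lengths in m; the calibration is good to about 2 mm. A picture is of the moment at which its call begins: read the wrist's pose just before it. There is no depth.
- manip.close_job(): hands the job in, once; it reports no verdict.
Trained networks look in a picture, given as the dict that the camera call returned (one of the last four; its "shot" number tells which), for a name from the list of things; names that differ only in an ending like _2 or _b are one class to them, and where a whole thing is asked for, a point or a joint stands for the part that bears it (a point fixed in the world has none). Each returns a list of dicts, best first, with "confidence" (0 to 1); they miss things now and then, are a little off and sometimes report something else, mostly with a low value. They report only what shows in the picture. A call takes as long as a camera call. They do not tell look-alikes from the thing itself.
- models.find_in(picture, thing): "xy" ([column, row] as shares, 0 to 1, of the picture: columns of its width, rows of its height, amid what is visible of it).
- models.regions_of(picture, thing): "region" (420x560 bool, what is visible of it) and "xy" ([column, row] as shares, 0 to 1, of the picture: columns of its width, rows of its height, amid what is visible of it).
The state is a dict: "t": time; "joint_pos": joint angles; "joint_velocities": joint speeds; "joint_torque": joint torques, N m; "tcp_pos": TCP position; "tool_rot": TCP orientation; "force": force on the tool from outside, world axes, zero at the start; "torque": the same for the moment, N m; "finger_gap": finger opening in m.
Only numpy, scipy, OpenCV 4.12 (cv2) and the standard library are available. Lean on these libraries where they do the work, as an engineer would, in place of code of your own. Each camera call takes 0.05 s, during which the arm holds its last target. There are 200 camera calls.

### The job

Close up the little steel stove on the bench: stand the short plain tin fully on the round cork mat, set the loose round cover level and fully home on the collar of the round opening in the stove's top, and push the stove door shut until it seats on its catch. The tin or the cover lies in the door's way, so clear it before you swing the door. Keep the tin upright and leave the oil bottle, the wood offcut and the wrench where they are.

Things in the scene. Friction and masses are not known exactly. Their poses are not given: they have to be found in the camera images.
- stove: Fixed dark sheet-steel box stove, 290 (x) x 220 (y) x 160 mm high; origin on the bench under its centre; z up. The door is on its +y side (outer face at y = +110). On its top a flue stub, 70 mm across, stands with its axis at x = +85, y = -60 mm, its top 300 mm above the bench.
- port (a point): Centre of the round opening in the stove's top, level with the upper edge of its collar, 170 mm above the bench; at x = -20, y = 0 mm in the stove's frame. The collar is a raised ring, 110 mm outside, 94 mm inside, standing 10 mm above the stove's top.
- door (a joint): Angle of the stove door, rad: 0 shut, growing as it opens (to 1.75) about an upright axis. At angle q the panel runs from the hinge in the direction stove yaw + q (anticlockwise from above), so shut it runs along the stove's +x. It stays where it is left (about 0.06 N m of friction). Push its outer face to shut it; shut is fully against the stop, 0.
- door_hinge (a point): Point on the door's hinge axis, mid panel thickness, 82 mm above the bench, at x = -120, y = +116 mm in the stove's frame. Its x axis runs along the panel, its y axis out of the outer face. The panel reaches 236 mm from the axis, is 8 mm thick and spans 20 to 145 mm above the bench.
- door_mid (a point): Point on the door's outer face, 130 mm from the hinge axis, 82 mm above the bench. A ball handle, 24 mm across, stands 46 mm out from the panel's middle plane, 200 mm from the axis, 82 mm up. At the free end a sprung ball catch resists with about 3 N over the last 0.06 rad, until about 0.025 rad; then it draws the door to 0 and holds it.
- cover: Loose round dark steel cover, 116 mm across, 0.3 to 0.55 kg. Origin at the centre of the underside of its 6 mm thick flange, z up. Below it a round spigot, 84 mm across, 8 mm deep, goes into the collar; on top an upright round knob, 24 mm across, from 6 to 40 mm above the origin. Starts spigot down on the bench (origin 8 mm up). Seated, its origin is at port.
- tin: Short plain closed steel tin, upright, 60 mm across and 85 mm high, 0.2 to 0.4 kg; origin at the centre of its underside. Either the tin or the cover starts in the sweep of the door, the other one to the left on the bench.
- mat: Fixed round cork mat, 120 mm across, 4 mm thick; origin at the centre of its underside, on the bench.
- oil: Bystander: upright grey plastic bottle with black cap, 62 mm across, 190 mm high; origin at the centre of its underside. Leave alone.
- offcut: Bystander: loose wood block, 75 x 50 x 42 mm; origin at the centre of its underside. Leave alone.
- wrench: Bystander: steel wrench lying flat, 160 mm long along its x axis; origin under its middle. Leave alone.
There are look-alikes about, which are no part of the job. There is more than one size of the mat; the job needs the smaller. Of the things that look like the cover, take the one that is nearest to the robot's base at the start.

How it is judged:
At the end, for the whole second after the job is handed in: The door is seated on its catch (angle under 0.015 rad); the cover sits in the collar, level within 0.05 rad, its flange on the collar within 3 mm in height, centred within 8 mm; the tin stands upright wholly on the mat (centres within 32 mm); both are at rest (value of joint door below 0.015 rad and horizontal distance between cover and port below 0.008 m and z of cover in the frame of port between -0.003 and 0.003 m and angle between cover's own z axis and vertical below 0.05 rad and horizontal distance between tin and mat below 0.032 m and angle between tin's own z axis and vertical below 0.1 rad and height (world z) of tin between 0.002 and 0.01 m and linear speed of each of tin, cover below 0.02 m/s); the robot touches nothing.
It fails at once if a bystander (oil bottle, offcut, wrench) is moved more than 30 mm (distance of any of oil, offcut, wrench from where it was at the start of the episode above 0.03 m).
It fails at once if the tin is tipped over (angle between tin's own z axis and vertical above 0.7 rad).
It also fails if it takes over 72 s, if anything falls off the work surface, if the arm or the gripper's body presses on something with over 40 N, if the wrist force passes 120 N, or if a joint passes its speed limit or range.

## Working session

There is one attempt and no reset: what is moved stays moved. The work goes in short steps, Python scripts to look and compute and a tool call to move; the robot and the scene stay as the last step left them, time stands still between calls to the robot, and variables do not carry over. Pictures are saved under pics/ and viewed, about 8 in all and at most 12, crops included, and the job is handed in when it is done.

Besides the shell and the picture viewer there is one more tool, called after "Call:" as a command line: name --argument value ..., lists and objects as JSON in quotes. jog_arm: Moves the arm, as the interface text tells. Its arguments: {"type":"object","properties":{"increments":{"type":"array","items":{"type":"object","properties":{"x":{"type":"number"},"y":{"type":"number"},"z":{"type":"number"},"ax":{"type":"number"},"ay":{"type":"number"},"az":{"type":"number"},"claw":{"type":"number"}}}},"newtons":{"type":"number"}},"required":["increments"]}

```bash
mkdir -p pics && cat > h.py <<'E'
import numpy as np, cv2
from scipy.spatial.transform import Rotation as R
from workcell import monitor, vision, manip, models
def tool():
    s=monitor.read_state(); T=np.eye(4); T[:3,:3]=R.from_euler('xyz',s['tool_rot']).as_matrix(); T[:3,3]=s['tcp_pos']; return T,s
def cap(n):
    T,_=tool(); c=vision.capture(n)
    c['W']=c['T'] if 'T' in c else T@c['tool_from_camera']
    c['W']=np.array(c['W']); c['f']=210/np.tan(np.radians(c['vfov'])/2); return c
def ray(c,u,v):
    d=c['W'][:3,:3]@np.array([(u-c['cx'])/c['f'],(v-c['cy'])/c['f'],1]); return c['W'][:3,3],d
def atz(c,u,v,z):
    o,d=ray(c,u,v); return o+d*(z-o[2])/d[2]
def px(c,p):
    q=c['W'][:3,:3].T@(np.array(p)-c['W'][:3,3]); return np.array([c['cx']+c['f']*q[0]/q[2],c['cy']+c['f']*q[1]/q[2]])
E
python3 - <<'E'
from h import *
T,s=tool(); print(s)
for n in ['scene','side']:
    c=cap(n); print(n,c['vfov'],c['cx'],c['cy'],np.round(c['W'],3).tolist())
    cv2.imwrite(f'pics/{n}0.png',cv2.resize(c['img'],(800,600)))
    for th in ['stove','door','cover','tin','mat','oil','offcut','wrench']:
        for d in models.find_in(c,th):
            u,v=d['xy'][0]*560,d['xy'][1]*420
            print(th,round(d['confidence'],2),round(u),round(v),np.round(atz(c,u,v,0.0),3))
E
```

```text
{'t': 0.0, 'joint_pos': array([ 1.10779073,  0.4119121 , -0.01274816,  1.5970379 ,  0.00557495,
        1.13426331, -0.08224134]), 'joint_velocities': array([-2.60869263e-05,  9.69563959e-04,  3.76858122e-04,  5.28711109e-04,
        1.33345685e-03, -1.99322976e-04, -3.05555776e-04]), 'joint_torque': array([-1.03565180e-03, -6.00634146e+01,  6.81554619e-01, -2.99424559e+01,
        1.38078688e-02,  1.05158816e-02, -1.43170928e-05]), 'tcp_pos': array([ 0.24019721, -0.57647876,  0.23044776]), 'tool_rot': array([-3.0942766 ,  1.56921061,  2.01292377]), 'force': array([ 0.06907601, -0.44761182, -0.02957091]), 'torque': array([-0.00278754,  0.04245769, -0.05977518]), 'finger_gap': 0.08523945929462039}
scene 53.51811498646975 271.7269177101216 206.76320608907386 [[0.849, 0.353, -0.392, 0.965], [0.528, -0.556, 0.642, -0.477], [0.008, -0.752, -0.659, 0.725], [0.0, 0.0, 0.0, 1.0]]
stove 0.64 159 335 [ 0.548 -0.212  0.   ]
door 0.89 193 237 [0.431 0.032 0.   ]
door 0.29 253 271 [0.614 0.02  0.   ]
cover 0.92 257 193 [0.469 0.257 0.   ]
cover 0.67 284 143 [0.402 0.512 0.   ]
tin 0.74 253 267 [0
[... 159 characters left out ...]
 0.   ]
wrench 0.64 263 163 [0.405 0.385 0.   ]
wrench 0.47 162 335 [ 0.553 -0.208  0.   ]
side 45.46067807238052 280.7987693804594 204.86693380225555 [[-0.983, -0.118, 0.138, 0.443], [-0.182, 0.629, -0.756, 1.05], [0.003, -0.769, -0.64, 0.902], [0.0, 0.0, 0.0, 1.0]]
stove 0.97 299 134 [ 0.645 -0.397  0.   ]
stove 0.62 283 196 [ 0.639 -0.058  0.   ]
stove 0.53 363 332 [0.385 0.372 0.   ]
door 0.57 338 187 [ 0.488 -0.129 -0.   ]
cover 0.79 347 372 [0.411 0.476 0.   ]
cover 0.73 331 284 [0.469 0.249 0.   ]
tin 0.63 285 195 [ 0.635 -0.064  0.   ]
mat 0.79 191 227 [0.857 0.12  0.   ]
mat 0.66 268 266 [0.626 0.219 0.   ]
oil 0.73 219 258 [0.751 0.215 0.   ]
wrench 0.66 360 334 [0.392 0.379 0.   ]
```

View pics/scene0.png

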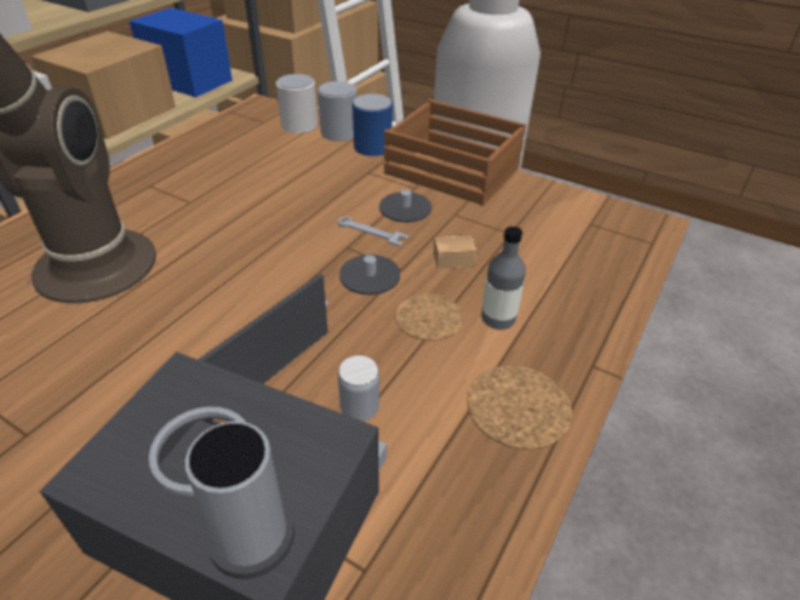

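View pics/side0.png

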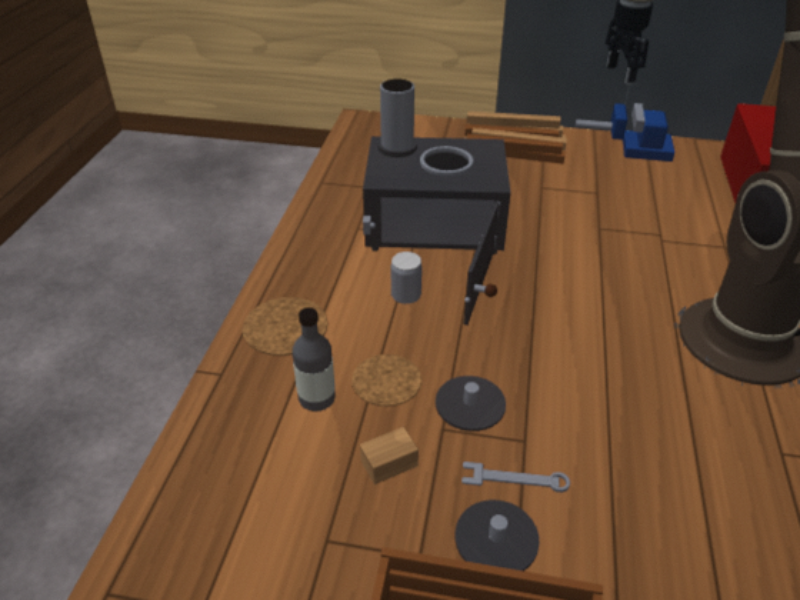

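Scene: tin (358,388), large mat (520,405) and small mat (429,316), near cover (370,273) and far cover (405,207), wrench (372,232), bottle (502,280), offcut (456,250). Side: collar (447,159), door panel from (500,210) to (467,318), the tin (406,278) in the door's sweep.

Candidates: the cover at scene (370,273), about 0.53 m from the base, is nearer than the one at (405,207), about 0.65 m. The mat at (429,316) is the smaller one. The blurred cans at the back are look-alikes of the tin.

```bash
python3 - <<'E'
from h import *
from scipy.optimize import least_squares
S=cap('scene'); D=cap('side')
def near(c,th,u,v):
    r=[d for d in models.regions_of(c,th)]
    r=sorted(r,key=lambda d:np.hypot(d['xy'][0]*560-u,d['xy'][1]*420-v))
    return r[0]['region'] if r else None
def circ(c,m,z):
    cs,_=cv2.findContours(m.astype(np.uint8),cv2.RETR_EXTERNAL,cv2.CHAIN_APPROX_NONE)
    k=max(cs,key=cv2.contourArea)[:,0]
    P=np.array([atz(c,u,v,z)[:2] for u,v in k]).astype(np.float32)
    return np.round(cv2.minEnclosingCircle(P)[0],4),round(cv2.minEnclosingCircle(P)[1],4),P.mean(0),P.min(0),P.max(0)
for n,c,q in [('scene',S,dict(mat=(300,220),cover=(258,192),tin=(252,270))),('side',D,dict(mat=(270,266),cover=(330,283),tin=(285,195)))]:
    for th,(u,v) in q.items():
        m=near(c,th,u,v)
        if m is None: print(n,th,'none'); continue
        ys,xs=np.nonzero(m); print(n,th,len(xs),(xs.min(),xs.max(),ys.min(),ys.max()),circ(c,m,{'mat':.004,'cover':.012,'tin':.0}[th]))
# stove pose fit; corners in 800x600 px
k=.7
obs=[(S,(-145,110,160),(378,430)) ,]
L=[(D,(145,110,160),(365,192)),(D,(-145,110,160),(508,191)),(D,(-145,-110,160),(503,141)),(D,(145,-110,160),(371,141)),(D,(-20,0,170),(447,159)),
   (S,(-145,110,160),(178,353)),(S,(145,110,160),(378,430)),(S,(-145,-110,160),(47,492)),(D,(85,-60,300),(398,87)),(S,(85,-60,300),(231,456))]
def st(p,q):
    a=p[2]; q=np.array(q)/1000; return np.array([p[0]+np.cos(a)*q[0]-np.sin(a)*q[1],p[1]+np.sin(a)*q[0]+np.cos(a)*q[1],q[2]])
f=lambda p:np.concatenate([px(c,st(p,q))-np.array(o)*k for c,q,o in L])
r=least_squares(f,[.6,-.3,0],loss='soft_l1'); print(r.x,np.round(f(r.x).reshape(-1,2),1).tolist())
p=r.x; print('port',st(p,(-20,0,170)),'hinge',st(p,(-120,116,82)))
# door tip top
t=atz(D,467*k,318*k,.02); t2=atz(S,325*k,280*k,.145); h=st(p,(-120,116,82))
for x in (t,t2): print('tip',x,np.arctan2(x[1]-h[1],x[0]-h[0])-p[2],np.hypot(*(x-h)[:2]))
E
```

```text
scene mat 1203 (np.int64(277), np.int64(323), np.int64(205), np.int64(237)) (array([0.6216, 0.217 ]), 0.061, array([0.6232545 , 0.21683824], dtype=float32), array([0.5623447 , 0.15776792], dtype=float32), array([0.68205565, 0.27627793], dtype=float32))
scene cover 924 (np.int64(237), np.int64(279), np.int64(178), np.int64(205)) (array([0.4727, 0.2526]), 0.0599, array([0.47481906, 0.2529031 ], dtype=float32), array([0.41741803, 0.19347318], dtype=float32), array([0.5309578, 0.3115258], dtype=float32))
scene tin 1139 (np.int64(236), np.int64(264), np.int64(248), np.int64(294)) (array([0.6047, 0.0198]), 0.0682, array([0.60694706, 0.01942169], dtype=float32), array([ 0.5550293 , -0.03580818], dtype=float32), array([0.6571476, 0.0803614], dtype=float32))
side mat 1375 (np.int64(246), np.int64(294), np.int64(249), np.int64(283)) (array([0.6215, 0.2182]), 0.061, array([0.6214325 , 0.22008891], dtype=float32), array([0.5613842 , 0.16185896], dtype=float32), array([0.6822037, 0.2789336], dtype=float32))
side cover 1515 (np.int64(305), np.int64(354), np.int64(263), np.int64(301)) (array([0.4744, 0.2518]), 0.0604, array([0.47400063, 0.25253266], dtype=float32), array([0.41514257, 0.19202012], dtype=float32), array([0.5305776 , 0.31201074], dtype=float32))
side tin 717 (np.int64(273), np.int64(294), np.int64(176), np.int64(211)) (array([ 0.6395, -0.0722]), 0.0828, array([ 0.6395021 , -0.06932911], dtype=float32), array([ 0.6006722, -0.1542582], dtype=float32), array([0.67912537, 0.01049681], dtype=float32))
[ 0.61308783 -0.25595586  0.13570232] [[-3.8, -2.6], [-0.1, 1.0], [-1.4, -1.5], [-1.6, -3.7], [-2.1, -0.5], [-0.8, -1.4], [1.4, -1.8], [-5.5, -0.7], [-2.4, -1.4], [-1.8, -0.9]]
port [ 0.5932717  -0.25866158  0.17      ] hinge [ 0.47849784 -0.15725664  0.082     ]
tip [0.50073701 0.05657498 0.02      ] 1.331463403861252 0.2149849799973668
tip [0.51916687 0.06658301 0.145     ] 1.2553662992875654 0.22750419879196396
```

```bash
cat >> h.py <<'E'
def go(x,y,z,jaw=None):
    "tool-frame shift (cm) to a point; turn about tool x so that the jaw axis points along world angle jaw (mod pi), plus tilt fix"
    T,s=tool(); Rm=T[:3,:3]
    d=Rm.T@(np.array([x,y,z])-T[:3,3])*100
    print('t',round(s['t'],2),'tcp',np.round(T[:3,3],4),'jaw',round(float(np.arctan2(Rm[1,2],Rm[0,2])),3),'xdir',np.round(Rm[:,0],3),'shift cm',np.round(d,2),'gap',round(s['finger_gap'],4),'F',np.round(s['force'],1))
    if jaw is not None:
        c=np.arctan2(Rm[1,2],Rm[0,2]); e=(jaw-c+np.pi/2)%np.pi-np.pi/2; a=c+e
        zt=np.array([np.cos(a),np.sin(a),0]); xt=np.array([0,0,-1]); Rt=np.c_[xt,np.cross(zt,xt),zt]
        print('turn',np.round(R.from_matrix(Rm.T@Rt).as_rotvec(),3))
def tri(a,ua,b,ub):
    o1,d1=ray(a,*ua);o2,d2=ray(b,*ub);t=np.linalg.lstsq(np.c_[d1,-d2],o2-o1,rcond=None)[0]
    p,q=o1+t[0]*d1,o2+t[1]*d2; return (p+q)/2,np.linalg.norm(p-q)
E
python3 - <<'E'
from h import *
S=cap('scene'); D=cap('side'); k=.7
print('tin top',tri(S,(358*k,371*k),D,(406*k,262*k)),'tin mid',atz(S,250,271,.0425),atz(D,283.5,193.5,.0425))
print('oil cap',tri(S,(513*k,233*k),D,(309*k,316*k)))
print('offcut',tri(S,(456*k,243*k),D,(388*k,446*k)),'knob',tri(S,(370*k,261*k),D,(471*k,388*k)))
go(.6,-.02,.3,np.pi/2)
T,s=tool();print(np.round(T,2))
E
```

```text
tin top (array([ 0.62939726, -0.01211199,  0.07995037]), np.float64(0.002790329458400963)) tin mid [ 0.62813169 -0.01180539  0.0425    ] [ 0.63040731 -0.01588454  0.0425    ]
oil cap (array([0.7272076 , 0.28119864, 0.18376055]), np.float64(0.004615733128599982))
offcut (array([0.58520302, 0.38958319, 0.04176403]), np.float64(0.0043182597891575185)) knob (array([0.47588347, 0.25172078, 0.0427912 ]), np.float64(0.004600211159622087))
t 1.4 tcp [ 0.2404 -0.5769  0.2313] jaw -1.176 xdir [ 0. -0. -1.] shift cm [ -6.87  54.62 -37.58] gap 0.0858 F [ 0.3 -1.1 -1.1]
turn [ 0.395  0.    -0.   ]
[[ 0.    0.92  0.38  0.24]
 [-0.    0.38 -0.92 -0.58]
 [-1.    0.    0.    0.23]
 [ 0.    0.    0.    1.  ]]
```

Call:
jog_arm --increments '[{"x": -5}, {"x": -2, "y": 4.5, "z": -3}, {"y": 5.2, "z": -3.4}, {"y": 5.2, "z": -3.4}, {"y": 5.2, "z": -3.4}, {"y": 5.2, "z": -3.4}, {"y": 5.2, "z": -3.4}, {"y": 5.2, "z": -3.4}, {"y": 5.2, "z": -3.4}, {"y": 5.2, "z": -3.4}, {"y": 4, "z": -2.6}, {"y": 2.5, "z": -1.5}, {}]'

```text
schema error: expected keys x, y, z, ax, ay, az, claw
```

```bash
python3 - <<'E'
from h import *
go(.629,-.013,.2,-1.2)
c=cap('wrist')
for d in models.find_in(c,'tin'):
    u,v=d['xy'][0]*560,d['xy'][1]*420; print(d['confidence'],u,v,atz(c,u,v,.06))
cv2.imwrite('pics/w1.png',c['img'])
E
```

```text
t 1.4 tcp [ 0.2404 -0.5769  0.2313] jaw -1.176 xdir [ 0. -0. -1.] shift cm [  3.13  57.56 -37.11] gap 0.0858 F [ 0.3 -1.1 -1.1]
turn [ 0.024  0.    -0.   ]
```

View pics/w1.png

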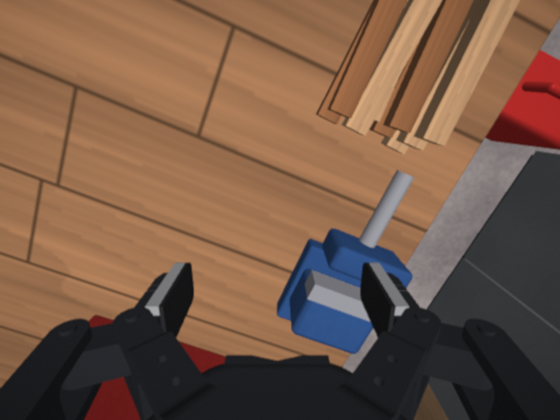

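The move was refused because every row needs all its keys. The wrist view only shows a vise below the start pose, with the fingers at (170,300) and (385,300). I'll resend with full rows.

Call:
jog_arm --increments '[{"x": -5, "y": 0, "z": 0, "ax": 0, "ay": 0, "az": 0, "claw": 1}, {"x": -2, "y": 4.5, "z": -3, "ax": 0, "ay": 0, "az": 0, "claw": 1}, {"x": 0, "y": 5.2, "z": -3.4, "ax": 0, "ay": 0, "az": 0, "claw": 1}, {"x": 0, "y": 5.2, "z": -3.4, "ax": 0, "ay": 0, "az": 0, "claw": 1}, {"x": 0, "y": 5.2, "z": -3.4, "ax": 0, "ay": 0, "az": 0, "claw": 1}, {"x": 0, "y": 5.2, "z": -3.4, "ax": 0, "ay": 0, "az": 0, "claw": 1}, {"x": 0, "y": 5.2, "z": -3.4, "ax": 0, "ay": 0, "az": 0, "claw": 1}, {"x": 0, "y": 5.2, "z": -3.4, "ax": 0, "ay": 0, "az": 0, "claw": 1}, {"x": 0, "y": 5.2, "z": -3.4, "ax": 0, "ay": 0, "az": 0, "claw": 1}, {"x": 0, "y": 5.2, "z": -3.4, "ax": 0, "ay": 0, "az": 0, "claw": 1}, {"x": 0, "y": 4, "z": -2.6, "ax": 0, "ay": 0, "az": 0, "claw": 1}, {"x": 0, "y": 2.5, "z": -1.5, "ax": 0, "ay": 0, "az": 0, "claw": 1}, {"x": 0, "y": 0, "z": 0, "ax": 0, "ay": 0, "az": 0, "claw": 1}]'

```text
t: 3.12
tcp_pos: [0.6005, -0.0502, 0.3041]
tool_rot: [0.843, 1.566, -0.336]
force: [0.2, 0.1, 0.3]
finger_gap: 0.085
```

```bash
python3 - <<'E'
from h import *
go(.629,-.013,.2,-1.2)
c=cap('wrist')
for d in models.find_in(c,'tin'):
    u,v=d['xy'][0]*560,d['xy'][1]*420; print(d['confidence'],u,v,atz(c,u,v,.06))
cv2.imwrite('pics/w2.png',c['img'])
E
```

```text
t 3.12 tcp [ 0.6005 -0.0502  0.3041] jaw -1.18 xdir [ 0.005 -0.002 -1.   ] shift cm [10.42  4.01 -2.39] gap 0.085 F [0.2 0.1 0.3]
turn [ 0.02   0.003 -0.004]
0.72 256.592 141.708 [ 0.63312157 -0.00858353  0.06      ]
```

View pics/w2.png

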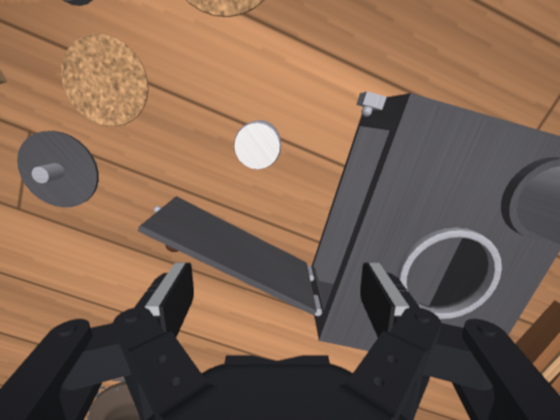

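The wrist view shows the tin top at (257,145), the collar at (451,273), the small mat at (104,80), the cover knob at (42,173), and the door panel from (317,310) to (155,215). It matches the plan.

```bash
python3 - <<'E'
from h import *
go(.629,-.013,.2)
c=cap('wrist')
g=lambda u,v,z: np.round(atz(c,u,v,z),4)
print('tin',g(257,145,.085),'port',g(451,273,.17),'mat',g(104,80,.004),'knob',g(40,174,.048))
a,b=g(408,94,.16),g(320,340,.16); d=a-b; print('front edge',a,b,np.hypot(*d[:2]),'yaw',np.arctan2(d[1],d[0]))
q,w=g(317,312,.145),g(140,230,.145); d=w-q; print('door outer',q,w,np.hypot(*d[:2]),np.arctan2(d[1],d[0]))
E
```

```text
t 3.23 tcp [ 0.5995 -0.0533  0.3043] jaw -1.183 xdir [ 0.004 -0.003 -1.   ] shift cm [10.42  4.22 -2.66] gap 0.0852 F [-0.2 -1.6  0.4]
tin [ 0.6313 -0.0146  0.085 ] port [ 0.5934 -0.259   0.17  ] mat [0.6246 0.2167 0.004 ] knob [0.4771 0.2496 0.048 ]
front edge [ 0.7355 -0.1283  0.16  ] [ 0.4517 -0.1703  0.16  ] 0.28689098975046257 yaw 0.14692511042753023
door outer [ 0.4774 -0.1568  0.145 ] [0.5022 0.0715 0.145 ] 0.22964304910011973 1.4625916133271064
```

Call:
jog_arm --increments '[{"x": 2, "y": 4.3, "z": -2.5, "ax": 0, "ay": 0, "az": 0, "claw": 1}, {"x": 5, "y": 0, "z": 0, "ax": 0, "ay": 0.003, "az": -0.004, "claw": 1}, {"x": 5, "y": 0, "z": 0, "ax": 0, "ay": 0, "az": 0, "claw": 1}, {"x": 2, "y": 0, "z": 0, "ax": 0, "ay": 0, "az": 0, "claw": 1}, {"x": 0, "y": 0, "z": 0, "ax": 0, "ay": 0, "az": 0, "claw": 1}]'

```text
t: 3.9
tcp_pos: [0.6301, -0.0253, 0.163]
tool_rot: [0.002, 1.563, -1.196]
force: [-0.5, 0.1, 1.0]
finger_gap: 0.085
```

```bash
python3 - <<'E'
from h import *
go(.631,-.014,.03,-1.2)
E
```

```text
t 3.9 tcp [ 0.6301 -0.0253  0.163 ] jaw -1.198 xdir [ 0.003 -0.008 -1.   ] shift cm [13.29  0.49 -1.13] gap 0.085 F [-0.5  0.1  1. ]
turn [ 0.002  0.008 -0.   ]
```

Call:
jog_arm --increments '[{"x": 2, "y": 0.5, "z": -1.3, "ax": 0, "ay": 0.008, "az": 0, "claw": 1}, {"x": 4, "y": 0, "z": 0, "ax": 0, "ay": 0, "az": 0, "claw": 1}, {"x": 3, "y": 0, "z": 0, "ax": 0, "ay": 0, "az": 0, "claw": 1}, {"x": 0, "y": 0, "z": 0, "ax": 0, "ay": 0, "az": 0, "claw": 1}]'

```text
t: 4.4
tcp_pos: [0.6323, -0.0106, 0.0732]
tool_rot: [1.405, 1.564, 0.204]
force: [0.3, 0.1, 0.6]
finger_gap: 0.0854
```

```bash
python3 - <<'E'
from h import *
go(.631,-.014,.03,-1.2)
c=cap('wrist'); print(px(c,(.631,-.014,.085)))
cv2.imwrite('pics/w3.png',c['img'])
for d in models.regions_of(c,'tin')[:1]:
    ys,xs=np.nonzero(d['region']); print(d['confidence'],xs.min(),xs.max(),ys.min(),ys.max(),xs.mean(),ys.mean())
E
```

```text
t 4.4 tcp [ 0.6323 -0.0106  0.0732] jaw -1.201 xdir [ 0.007  0.001 -1.   ] shift cm [ 4.32 -0.27  0.27] gap 0.0854 F [0.3 0.1 0.6]
turn [-0.001  0.001 -0.007]
[283.63711917 282.33652024]
0.8 225 331 188 324 277.7228308888496 259.1728220533663
```

Call:
jog_arm --increments '[{"x": 2.4, "y": -0.2, "z": 0.2, "ax": 0, "ay": 0, "az": -0.007, "claw": 1}, {"x": 1.6, "y": 0, "z": 0, "ax": 0, "ay": 0, "az": 0, "claw": 1}, {"x": 0, "y": 0, "z": 0, "ax": 0, "ay": 0, "az": 0, "claw": 1}, {"x": 0, "y": 0, "z": 0, "ax": 0, "ay": 0, "az": 0, "claw": -0.2}, {"x": 0, "y": 0, "z": 0, "ax": 0, "ay": 0, "az": 0, "claw": -0.2}, {"x": 0, "y": 0, "z": 0, "ax": 0, "ay": 0, "az": 0, "claw": -0.2}, {"x": 0, "y": 0, "z": 0, "ax": 0, "ay": 0, "az": 0, "claw": -0.2}]' --newtons 40

```text
t: 5.38
tcp_pos: [0.636, -0.013, 0.0381]
tool_rot: [1.085, 1.56, -0.117]
force: [0.1, -0.9, -2.2]
finger_gap: 0.0589
```

```bash
python3 - <<'E'
from h import *
go(.6225,.217,.15,-1.2)
E
```

```text
t 5.38 tcp [ 0.636  -0.013   0.0381] jaw -1.202 xdir [ 0.01  -0.001 -1.   ] shift cm [-11.23   7.14 -21.88] gap 0.0589 F [ 0.1 -0.9 -2.2]
turn [-0.002  0.005 -0.009]
```

Call:
jog_arm --increments '[{"x": -5, "y": 0, "z": 0, "ax": 0, "ay": 0, "az": -0.009, "claw": -0.4}, {"x": -2, "y": 1.3, "z": -3.8, "ax": 0, "ay": 0, "az": 0, "claw": -0.4}, {"x": 0, "y": 1.6, "z": -4.6, "ax": 0, "ay": 0, "az": 0, "claw": -0.4}, {"x": 0, "y": 1.6, "z": -4.6, "ax": 0, "ay": 0, "az": 0, "claw": -0.4}, {"x": 0, "y": 1.6, "z": -4.6, "ax": 0, "ay": 0, "az": 0, "claw": -0.4}, {"x": 0, "y": 1.4, "z": -4.2, "ax": 0, "ay": 0, "az": 0, "claw": -0.4}, {"x": 0, "y": 0.3, "z": -1, "ax": 0, "ay": 0, "az": 0, "claw": -0.4}, {"x": 0, "y": 0, "z": 0, "ax": 0, "ay": 0, "az": 0, "claw": -0.4}]'

```text
t: 6.38
tcp_pos: [0.6256, 0.2323, 0.1078]
tool_rot: [-0.342, 1.565, -1.549]
force: [0.3, -0.7, -2.4]
finger_gap: 0.0587
```

```bash
python3 - <<'E'
from h import *
go(.627,.218,.043,-1.2)
E
```

```text
t 6.38 tcp [0.6256 0.2323 0.1078] jaw -1.206 xdir [ 0.    -0.005 -1.   ] shift cm [ 6.49 -0.37  1.35] gap 0.0587 F [ 0.3 -0.7 -2.4]
turn [-0.006  0.005  0.002]
```

Call:
jog_arm --increments '[{"x": 2.5, "y": -0.3, "z": 1.2, "ax": -0.006, "ay": 0.005, "az": 0.002, "claw": -0.4}, {"x": 2.5, "y": 0, "z": 0, "ax": 0, "ay": 0, "az": 0, "claw": -0.4}, {"x": 1, "y": 0, "z": 0, "ax": 0, "ay": 0, "az": 0, "claw": -0.4}, {"x": 0, "y": 0, "z": 0, "ax": 0, "ay": 0, "az": 0, "claw": -0.4}]'

```text
t: 6.88
tcp_pos: [0.6292, 0.2124, 0.047]
tool_rot: [0.053, 1.567, -1.154]
force: [0.2, 0.2, -1.3]
finger_gap: 0.0587
```

```bash
python3 - <<'E'
from h import *
go(.627,.218,.043,-1.2)
E
```

```text
t 6.88 tcp [0.6292 0.2124 0.047 ] jaw -1.207 xdir [ 0.002 -0.004 -1.   ] shift cm [ 0.4 -0.  -0.6] gap 0.0587 F [ 0.2  0.2 -1.3]
turn [-0.007  0.004 -0.   ]
```

Call:
jog_arm --increments '[{"x": 0.4, "y": 0, "z": -0.3, "ax": 0, "ay": 0.004, "az": 0, "claw": -0.4}, {"x": 0.1, "y": 0, "z": 0, "ax": 0, "ay": 0, "az": 0, "claw": -0.4}, {"x": 0, "y": 0, "z": 0, "ax": 0, "ay": 0, "az": 0, "claw": 1}, {"x": 0, "y": 0, "z": 0, "ax": 0, "ay": 0, "az": 0, "claw": 1}, {"x": 0, "y": 0, "z": 0, "ax": 0, "ay": 0, "az": 0, "claw": 1}, {"x": -4, "y": 0, "z": 0, "ax": 0, "ay": 0, "az": 0, "claw": 1}, {"x": -5, "y": 0, "z": 0, "ax": 0, "ay": 0, "az": 0, "claw": 1}, {"x": -5, "y": 0, "z": 0, "ax": 0, "ay": 0, "az": 0, "claw": 1}, {"x": -3, "y": 0, "z": 0, "ax": 0, "ay": 0, "az": 0, "claw": 1}, {"x": 0, "y": 0, "z": 0, "ax": 0, "ay": 0, "az": 0, "claw": 1}]'

```text
t: 8.12
tcp_pos: [0.6293, 0.2162, 0.2212]
tool_rot: [1.655, 1.564, 0.449]
force: [-0.5, 1.3, 0.0]
finger_gap: 0.0852
```

```bash
python3 - <<'E'
from h import *
go(.476,.251,.2,-1.2)
c=cap('wrist')
for th in ('tin','cover','mat'):
  for d in models.find_in(c,th):
    u,v=d['xy'][0]*560,d['xy'][1]*420; print(th,d['confidence'],u,v,atz(c,u,v,{'tin':.085,'cover':.014,'mat':.004}[th]))
cv2.imwrite('pics/w4.png',c['img'])
E
```

```text
t 8.12 tcp [0.6293 0.2162 0.2212] jaw -1.206 xdir [ 0.006  0.003 -1.   ] shift cm [  2.04 -13.09  -8.72] gap 0.0852 F [-0.5  1.3  0. ]
turn [-0.006 -0.001 -0.006]
tin 0.66 277.424 196.09799999999998 [0.63197946 0.21738417 0.085     ]
cover 0.87 217.392 274.218 [0.48179795 0.24719484 0.014     ]
cover 0.7 34.272 257.082 [0.41928466 0.48321711 0.014     ]
mat 0.75 259.112 166.614 [0.63860665 0.24408369 0.004     ]
mat 0.67 423.696 49.602 [0.82589083 0.11814131 0.004     ]
mat 0.2 365.4 353.01 [ 0.42546775 -0.00724854  0.004     ]
```

View pics/w4.png

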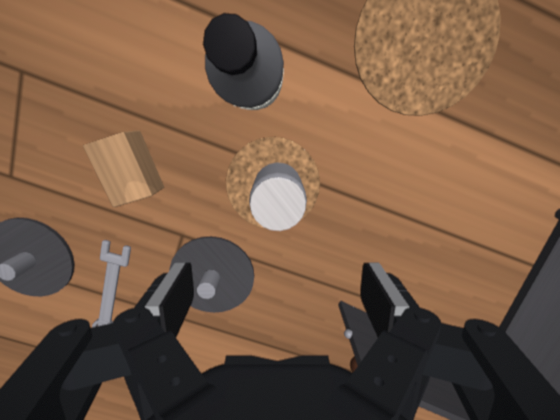

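The tin (277,202) stands on the small mat (272,183) well inside its edge. The cover is at (212,275) with its knob top at (208,291). Cover look-alike at (33,258), wrench at (113,290).

```bash
python3 - <<'E'
from h import *
go(.4755,.251,.12,-.57)
c=cap('wrist'); print(np.round(c['tool_from_camera'],3).tolist())
print('tin',atz(c,277.5,202,.085),'mat',atz(c,272.5,183,.004),'knob',atz(c,208,290.5,.048),px(c,(.4755,.251,.048)),px(c,(.4755,.251,.014)))
E
```

```text
t 8.32 tcp [0.6273 0.2151 0.2164] jaw -1.206 xdir [-0.001  0.    -1.   ] shift cm [  9.66 -12.89  -8.76] gap 0.0857 F [ 0.2  0.2 -0.5]
turn [-0.636 -0.001  0.001]
[[-0.0, -0.309, 0.951, -0.142], [0.0, -0.951, -0.309, 0.08], [1.0, -0.0, 0.0, -0.001], [0.0, 0.0, 0.0, 1.0]]
tin [0.62473799 0.2142045  0.085     ] mat [0.62267016 0.21987249 0.004     ] knob [0.47661459 0.24948633 0.048     ] [206.56676304 290.84854446] [212.34196855 276.19207158]
```

Call:
jog_arm --increments '[{"x": 0, "y": -4.5, "z": -3, "ax": 0, "ay": 0, "az": 0, "claw": 0.3}, {"x": 0, "y": -4.5, "z": -3, "ax": 0, "ay": 0, "az": 0, "claw": 0.3}, {"x": 0, "y": -3.9, "z": -2.7, "ax": 0, "ay": 0, "az": 0, "claw": 0.3}, {"x": 1, "y": 0, "z": 0, "ax": -0.16, "ay": 0, "az": 0, "claw": 0.3}, {"x": 2, "y": 0, "z": 0, "ax": -0.16, "ay": 0, "az": 0, "claw": 0.3}, {"x": 2, "y": 0, "z": 0, "ax": -0.16, "ay": 0, "az": 0, "claw": 0.3}, {"x": 2, "y": 0, "z": 0, "ax": -0.15, "ay": 0, "az": 0, "claw": 0.3}, {"x": 0, "y": 0, "z": 0, "ax": 0, "ay": 0, "az": 0, "claw": 0.3}]'

```text
t: 9.38
tcp_pos: [0.4659, 0.2491, 0.1356]
tool_rot: [-2.246, 1.555, -2.803]
force: [-0.1, 0.7, 0.8]
finger_gap: 0.0557
```

```bash
python3 - <<'E'
from h import *
go(.476,.2505,.06,-.57)
c=cap('wrist'); 
for d in models.regions_of(c,'cover')[:3]:
    ys,xs=np.nonzero(d['region']); print(d['confidence'],xs.min(),xs.max(),ys.min(),ys.max(),len(xs))
print(px(c,(.476,.2505,.048)),px(c,(.476,.2505,.014)))
cv2.imwrite('pics/w5.png',c['img'])
E
```

```text
t 9.38 tcp [0.4659 0.2491 0.1356] jaw -0.556 xdir [-0.015 -0.005 -1.   ] shift cm [7.55 0.75 0.86] gap 0.0557 F [-0.1  0.7  0.8]
turn [ 0.014 -0.01   0.013]
0.72 0 128 0 61 6427
0.7 222 345 128 248 11700
[287.25069601 205.91615201] [286.34542835 194.49959958]
```

View pics/w5.png

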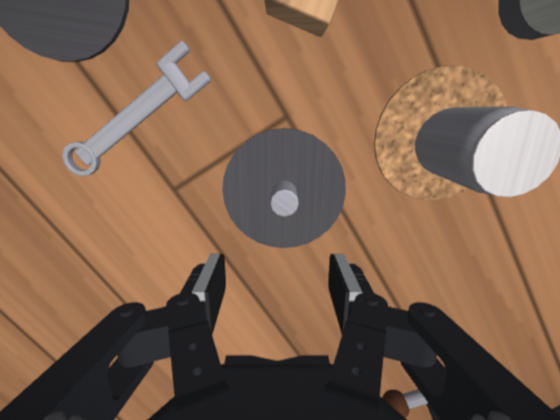

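The knob top at (285,203) sits 2–4 px from the prediction, and the tin is on the mat at right. I'll correct for that on the way down.

Call:
jog_arm --increments '[{"x": 2.5, "y": 1.0, "z": 0.7, "ax": 0.014, "ay": -0.01, "az": 0.013, "claw": 0.3}, {"x": 3, "y": 0, "z": 0, "ax": 0, "ay": 0, "az": 0, "claw": 0.3}, {"x": 1, "y": 0, "z": 0, "ax": 0, "ay": 0, "az": 0, "claw": 0.3}, {"x": 0, "y": 0, "z": 0, "ax": 0, "ay": 0, "az": 0, "claw": 0.3}]'

```text
t: 9.98
tcp_pos: [0.4813, 0.2563, 0.0748]
tool_rot: [0.998, 1.56, 0.414]
force: [1.0, 0.2, 0.4]
finger_gap: 0.0557
```

```bash
python3 - <<'E'
from h import *
c=cap('wrist'); go(.4755,.2515,.018,-.57)
for d in models.regions_of(c,'cover')[:2]:
    ys,xs=np.nonzero(d['region']); m=d['region'].astype(np.uint8)
    cs,_=cv2.findContours(m,cv2.RETR_EXTERNAL,cv2.CHAIN_APPROX_NONE); k=max(cs,key=cv2.contourArea)[:,0]
    P=np.array([atz(c,u,v,.014)[:2] for u,v in k]).astype(np.float32)
    print(d['confidence'],xs.min(),xs.max(),ys.min(),ys.max(),cv2.minEnclosingCircle(P))
print(px(c,(.4755,.2515,.048)),px(c,(.4755,.2515,.014)))
E
```

```text
t 10.03 tcp [0.4815 0.2565 0.0752] jaw -0.584 xdir [ 0.01   0.005 -1.   ] shift cm [ 5.72 -0.8  -0.26] gap 0.0557 F [0.5 0.3 0.2]
turn [-0.014  0.006 -0.009]
0.89 0 64 0 82 ((0.4218935966491699, 0.4428704082965851), 0.03388810157775879)
0.77 195 347 156 298 ((0.47551608085632324, 0.25474071502685547), 0.05823662504553795)
[273.27444492 256.72118283] [273.48689444 236.00801318]
```

Call:
jog_arm --increments '[{"x": 2.5, "y": -0.6, "z": -0.3, "ax": -0.014, "ay": 0.006, "az": -0.009, "claw": 0.3}, {"x": 2, "y": 0, "z": 0, "ax": 0, "ay": 0, "az": 0, "claw": 0.3}, {"x": 0, "y": 0, "z": 0, "ax": 0, "ay": 0, "az": 0, "claw": 0.3}, {"x": 0, "y": 0, "z": 0, "ax": 0, "ay": 0, "az": 0, "claw": 0.3}]'

```text
t: 10.58
tcp_pos: [0.4793, 0.255, 0.0347]
tool_rot: [1.015, 1.562, 0.444]
force: [-0.1, 1.1, -0.1]
finger_gap: 0.0558
```

```bash
python3 - <<'E'
from h import *
go(.4755,.253,.019,-.57)
E
```

```text
t 10.57 tcp [0.4793 0.255  0.0347] jaw -0.571 xdir [ 0.008  0.004 -1.   ] shift cm [ 1.57 -0.39 -0.22] gap 0.0558 F [-0.1  1.1 -0.1]
turn [-0.001  0.005 -0.008]
```

Call:
jog_arm --increments '[{"x": 1.2, "y": -0.4, "z": -0.2, "ax": 0, "ay": 0.005, "az": -0.008, "claw": 0.3}, {"x": 0.2, "y": 0, "z": 0, "ax": 0, "ay": 0, "az": 0, "claw": 0.3}, {"x": 0, "y": 0, "z": 0, "ax": 0, "ay": 0, "az": 0, "claw": -0.8}, {"x": 0, "y": 0, "z": 0, "ax": 0, "ay": 0, "az": 0, "claw": -0.8}, {"x": 0, "y": 0, "z": 0, "ax": 0, "ay": 0, "az": 0, "claw": -0.8}, {"x": 0, "y": 0, "z": 0, "ax": 0, "ay": 0, "az": 0, "claw": -0.8}]' --newtons 60

```text
t: 11.32
tcp_pos: [0.4762, 0.2532, 0.0219]
tool_rot: [1.024, 1.569, 0.452]
force: [0.0, 0.3, -1.4]
finger_gap: 0.0224
```

```bash
python3 - <<'E'
from h import *
go(.4755,.253,.25,-.57)
E
```

```text
t 11.32 tcp [0.4762 0.2532 0.0219] jaw -0.572 xdir [ 0.001  0.001 -1.   ] shift cm [-2.281e+01 -2.000e-02 -3.000e-02] gap 0.0224 F [ 0.   0.3 -1.4]
turn [-0.002  0.001 -0.001]
```

Call:
jog_arm --increments '[{"x": -4, "y": 0, "z": 0, "ax": 0, "ay": 0, "az": 0, "claw": -0.8}, {"x": -5.5, "y": 0, "z": 0, "ax": 0, "ay": 0, "az": 0, "claw": -0.8}, {"x": -5.5, "y": 0, "z": 0, "ax": 0, "ay": 0, "az": 0, "claw": -0.8}, {"x": -5, "y": 0, "z": 0, "ax": 0, "ay": 0, "az": 0, "claw": -0.8}, {"x": -1, "y": 0, "z": 0, "ax": 0, "ay": 0, "az": 0, "claw": -0.8}, {"x": 0, "y": 0, "z": 0, "ax": 0, "ay": 0, "az": 0, "claw": -0.8}]'

```text
t: 12.08
tcp_pos: [0.4733, 0.2506, 0.2331]
tool_rot: [-2.058, 1.562, -2.63]
force: [0.5, -0.2, -5.0]
finger_gap: 0.0221
```

```bash
python3 - <<'E'
from h import *
go(.56,-.12,.25,-.57)
c=cap('wrist'); T,s=tool(); print(s['joint_pos'])
for d in models.regions_of(c,'cover')[:3]:
    m=d['region'].astype(np.uint8); cs,_=cv2.findContours(m,cv2.RETR_EXTERNAL,cv2.CHAIN_APPROX_NONE); k=max(cs,key=cv2.contourArea)[:,0]
    P=np.array([atz(c,u,v,T[2,3]-.0139+.006)[:2] for u,v in k]).astype(np.float32)
    print(d['confidence'],m.sum(),k.min(0),k.max(0),cv2.minEnclosingCircle(P),T[:2,3])
    cv2.drawContours(c['img'],[k[:,None]],-1,(0,255,0),1)
cv2.imwrite('pics/w6.png',c['img'])
E
```

```text
t 12.07 tcp [0.4733 0.2506 0.2331] jaw -0.571 xdir [-0.008 -0.004 -1.   ] shift cm [ -1.6  -26.5   27.33] gap 0.0221 F [ 0.5 -0.2 -5. ]
turn [-0.001 -0.004  0.008]
[-0.12044424  0.31914605 -0.56827011  1.77548876  0.18768403  1.1111604
 -1.32243479]
0.79 22853 [177 158] [376 340] ((0.47329971194267273, 0.2508813142776489), 0.05865861102938652) [0.47315609 0.25056742]
0.59 7539 [55  0] [165  82] ((0.4738868772983551, 0.39038193225860596), 0.024627089500427246) [0.47315609 0.25056742]
0.19 5151 [473 302] [559 419] ((0.5816680192947388, 0.0864877924323082), 0.05238880589604378) [0.47315609 0.25056742]
```

View pics/w6.png

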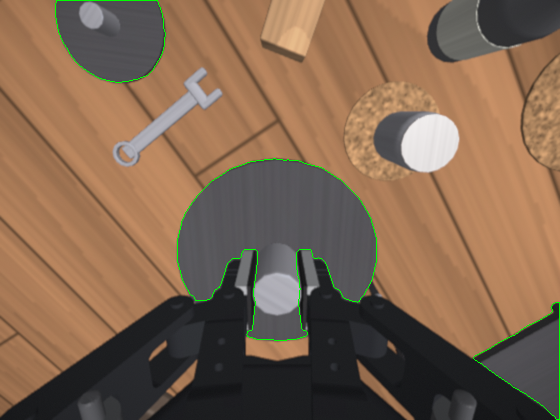

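The cover hangs level in the jaws, with its outline centred on the TCP to under 1 mm and a fitted radius of 58.7 mm. The tin at (430,142) is on the mat.

Call:
jog_arm --increments '[{"x": -0.5, "y": -2.5, "z": 2.5, "ax": 0, "ay": -0.004, "az": 0.008, "claw": -0.8}, {"x": 0, "y": -3.8, "z": 3.9, "ax": 0, "ay": 0, "az": 0, "claw": -0.8}, {"x": 0, "y": -3.8, "z": 3.9, "ax": 0, "ay": 0, "az": 0, "claw": -0.8}, {"x": 0, "y": -3.8, "z": 3.9, "ax": 0, "ay": 0, "az": 0, "claw": -0.8}, {"x": 0, "y": -3.8, "z": 3.9, "ax": 0, "ay": 0, "az": 0, "claw": -0.8}, {"x": 0, "y": -3.8, "z": 3.9, "ax": 0, "ay": 0, "az": 0, "claw": -0.8}, {"x": 0, "y": -3, "z": 3, "ax": 0, "ay": 0, "az": 0, "claw": -0.8}, {"x": 0, "y": 0, "z": 0, "ax": 0, "ay": 0, "az": 0, "claw": -0.8}]'

```text
t: 13.18
tcp_pos: [0.546, -0.1017, 0.2179]
tool_rot: [-2.571, 1.541, -3.137]
force: [-0.5, 0.7, -5.7]
finger_gap: 0.0223
```

```bash
python3 - <<'E'
from h import *
go(.5933,-.259,.225,-.57)
T,s=tool(); print(s['joint_pos'])
E
```

```text
t 13.18 tcp [ 0.546  -0.1017  0.2179] jaw -0.567 xdir [-0.03 -0.   -1.  ] shift cm [ -0.84 -10.74  12.41] gap 0.0223 F [-0.5  0.7 -5.7]
turn [ 0.003 -0.025  0.016]
[ 0.4033508   0.35355488 -0.39512632  1.73952818  0.1505657   1.10814028
 -0.60787688]
```

Call:
jog_arm --increments '[{"x": -1.5, "y": -2, "z": 2.3, "ax": 0, "ay": -0.025, "az": 0.016, "claw": -0.8}, {"x": 0, "y": -3.3, "z": 3.8, "ax": 0, "ay": 0, "az": 0, "claw": -0.8}, {"x": 0, "y": -3.3, "z": 3.8, "ax": 0, "ay": 0, "az": 0, "claw": -0.8}, {"x": 0, "y": -2, "z": 2.3, "ax": 0, "ay": 0, "az": 0, "claw": -0.8}, {"x": 0, "y": 0, "z": 0, "ax": 0, "ay": 0, "az": 0, "claw": -0.8}, {"x": 0, "y": 0, "z": 0, "ax": 0, "ay": 0, "az": 0, "claw": -0.8}]'

```text
t: 13.92
tcp_pos: [0.5901, -0.2533, 0.2189]
tool_rot: [-3.079, 1.55, 2.645]
force: [-0.1, 0.3, -5.3]
finger_gap: 0.0225
```

```bash
python3 - <<'E'
from h import *
go(.5933,-.259,.205,-.57)
D=cap('side'); im=cv2.resize(D['img'][40:190,210:410],(800,600),interpolation=cv2.INTER_CUBIC); cv2.imwrite('pics/s2.png',im)
E
```

```text
t 13.93 tcp [ 0.5901 -0.2533  0.2189] jaw -0.559 xdir [-0.018  0.01  -1.   ] shift cm [ 1.38 -0.31  0.6 ] gap 0.0225 F [-0.1  0.3 -5.3]
turn [ 0.011 -0.02   0.001]
```

View pics/s2.png

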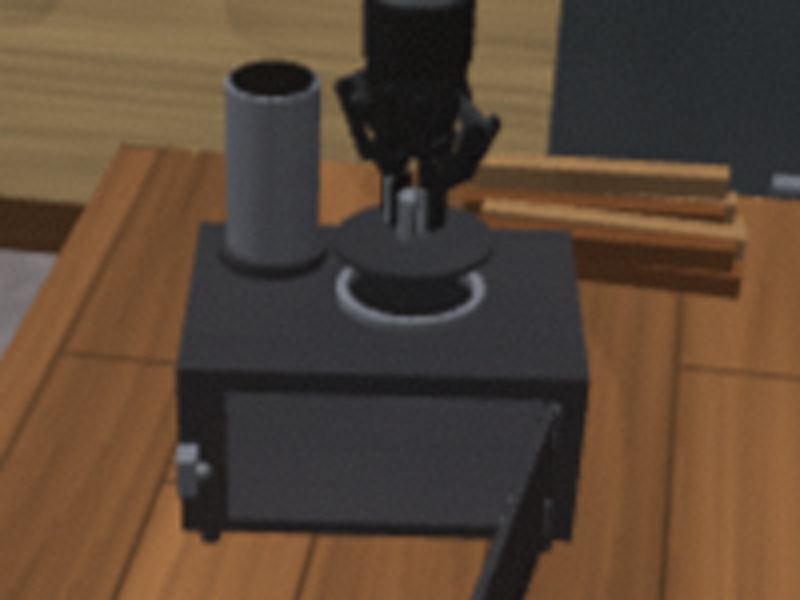

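Side crop (8th picture): the cover (414,240) hangs above the collar (411,288), clear of the flue.

```bash
python3 - <<'E'
from h import *
D=cap('side')
print('cover seen',atz(D,210+414/4,40+240/4,.211),'collar seen',atz(D,312.8,111.3,.17), atz(D,210+411/4,40+287/4,.17))
go(.5933,-.259,.205,-.57)
print(px(D,(.5933,-.259,.17)))
# refine the collar's ring: bright pixels in the raw picture
g=cv2.cvtColor(D['img'],cv2.COLOR_BGR2GRAY)[95:125,285:340]; m=(g>110)
ys,xs=np.nonzero(m); ok=(ys>8); print(xs[ok].min()+285,xs[ok].max()+285,ys.max()+95,len(xs))
E
```

```text
cover seen [ 0.58569388 -0.2491127   0.211     ] collar seen [ 0.58695946 -0.25677536  0.17      ] [ 0.58674801 -0.25409935  0.17      ]
t 14.03 tcp [ 0.5901 -0.2535  0.2195] jaw -0.559 xdir [-0.017  0.009 -1.   ] shift cm [ 1.43 -0.3   0.59] gap 0.0222 F [-0.6 -0.1 -4.4]
turn [ 0.011 -0.019  0.002]
[310.76867329 110.73396128]
294 330 119 40
```

Call:
jog_arm --increments '[{"x": 0.5, "y": -0.4, "z": 0.5, "ax": 0.011, "ay": -0.019, "az": 0.002, "claw": -0.8}, {"x": 0.5, "y": 0, "z": 0, "ax": 0, "ay": 0, "az": 0, "claw": -0.8}, {"x": 0, "y": 0, "z": 0, "ax": 0, "ay": 0, "az": 0, "claw": -0.8}, {"x": 0, "y": 0, "z": 0, "ax": 0, "ay": 0, "az": 0, "claw": -0.8}]'

```text
t: 14.52
tcp_pos: [0.5923, -0.2574, 0.209]
tool_rot: [0.643, 1.57, 0.075]
force: [0.1, 0.9, -4.3]
finger_gap: 0.0219
```

```bash
python3 - <<'E'
from h import *
go(.592,-.2595,.184,-.57)
E
```

```text
t 14.53 tcp [ 0.5923 -0.2574  0.209 ] jaw -0.568 xdir [ 0.001  0.    -1.   ] shift cm [ 2.5  -0.19  0.08] gap 0.0219 F [ 0.1  0.9 -4.3]
turn [ 0.002  0.001 -0.001]
```

Call:
jog_arm --increments '[{"x": 0.8, "y": -0.2, "z": 0.1, "ax": 0, "ay": 0, "az": 0, "claw": -0.8}, {"x": 0.6, "y": 0, "z": 0, "ax": 0, "ay": 0, "az": 0, "claw": -0.8}, {"x": 0.4, "y": 0, "z": 0, "ax": 0, "ay": 0, "az": 0, "claw": -0.8}, {"x": 0, "y": 0, "z": 0, "ax": 0, "ay": 0, "az": 0, "claw": -0.8}]'

```text
t: 15.02
tcp_pos: [0.592, -0.2598, 0.1895]
tool_rot: [0.831, 1.57, 0.264]
force: [0.4, -0.1, -4.7]
finger_gap: 0.0221
```

```bash
python3 - <<'E'
from h import *
go(.592,-.2595,.184,-.57)
E
```

```text
t 15.03 tcp [ 0.592  -0.2598  0.1895] jaw -0.568 xdir [ 0.001  0.    -1.   ] shift cm [ 0.55  0.03 -0.02] gap 0.0221 F [ 0.4 -0.1 -4.7]
turn [ 0.002  0.001 -0.001]
```

Call:
jog_arm --increments '[{"x": 0.4, "y": 0, "z": 0, "ax": 0, "ay": 0, "az": 0, "claw": -0.8}, {"x": 0.2, "y": 0, "z": 0, "ax": 0, "ay": 0, "az": 0, "claw": -0.8}, {"x": 0, "y": 0, "z": 0, "ax": 0, "ay": 0, "az": 0, "claw": -0.8}]'

```text
t: 15.4
tcp_pos: [0.5922, -0.2599, 0.184]
tool_rot: [0.483, 1.569, -0.085]
force: [-0.2, -0.5, -4.4]
finger_gap: 0.0223
```

```bash
python3 - <<'E'
from h import *
go(.592,-.2595,.184,-.57)
E
```

```text
t 15.4 tcp [ 0.5922 -0.2599  0.184 ] jaw -0.568 xdir [ 0.001 -0.    -1.   ] shift cm [-0.    0.02 -0.04] gap 0.0223 F [-0.2 -0.5 -4.4]
turn [ 0.002  0.001 -0.001]
```

Now at the seated height with no jam. I'll press on to light contact, then release.

Call:
jog_arm --increments '[{"x": 0.15, "y": 0, "z": 0, "ax": 0, "ay": 0, "az": 0, "claw": -0.8}, {"x": 0.15, "y": 0, "z": 0, "ax": 0, "ay": 0, "az": 0, "claw": -0.8}, {"x": 0, "y": 0, "z": 0, "ax": 0, "ay": 0, "az": 0, "claw": -0.8}]'

```text
t: 15.78
tcp_pos: [0.5924, -0.2599, 0.1842]
tool_rot: [0.138, 1.567, -0.43]
force: [0.0, -0.8, -4.5]
finger_gap: 0.022
```

```bash
python3 - <<'E'
from h import *
go(.592,-.2595,.184,-.57)
E
```

```text
t 15.78 tcp [ 0.5924 -0.2599  0.1842] jaw -0.568 xdir [ 0.003 -0.001 -1.   ] shift cm [ 0.02  0.01 -0.06] gap 0.022 F [ 0.  -0.8 -4.5]
turn [ 0.002  0.003 -0.   ]
```

Call:
jog_arm --increments '[{"x": 0.3, "y": 0, "z": 0, "ax": 0, "ay": 0, "az": 0, "claw": -0.8}, {"x": 0, "y": 0, "z": 0, "ax": 0, "ay": 0, "az": 0, "claw": 0.1}, {"x": 0, "y": 0, "z": 0, "ax": 0, "ay": 0, "az": 0, "claw": 0.1}, {"x": 0, "y": 0, "z": 0, "ax": 0, "ay": 0, "az": 0, "claw": 0.1}, {"x": -3, "y": 0, "z": 0, "ax": 0, "ay": 0, "az": 0, "claw": 0.1}, {"x": -4, "y": 0, "z": 0, "ax": 0, "ay": 0, "az": 0, "claw": 0.1}, {"x": -4, "y": 0, "z": 0, "ax": 0, "ay": 0, "az": 0, "claw": 0.1}, {"x": -2, "y": 0, "z": 0, "ax": 0, "ay": 0, "az": 0, "claw": 0.1}, {"x": 0, "y": 0, "z": 0, "ax": 0, "ay": 0, "az": 0, "claw": 0.1}]'

```text
t: 16.9
tcp_pos: [0.5933, -0.2599, 0.3167]
tool_rot: [0.223, 1.564, -0.345]
force: [-0.7, -0.2, 0.0]
finger_gap: 0.0472
```

```bash
python3 - <<'E'
from h import *
go(.592,-.2595,.184,-.57)
D=cap('side'); W=cap('wrist')
a=cv2.resize(D['img'][60:210,210:360],(500,500),interpolation=cv2.INTER_CUBIC); b=cv2.resize(W['img'],(300,225))
im=np.zeros((500,800,3),np.uint8); im[:,:500]=a; im[:225,500:]=b; cv2.imwrite('pics/s3.png',im)
E
```

```text
t 16.9 tcp [ 0.5933 -0.2599  0.3167] jaw -0.568 xdir [ 0.006 -0.002 -1.   ] shift cm [13.26 -0.06 -0.22] gap 0.0472 F [-0.7 -0.2  0. ]
turn [ 0.002  0.007 -0.002]
```

View pics/s3.png

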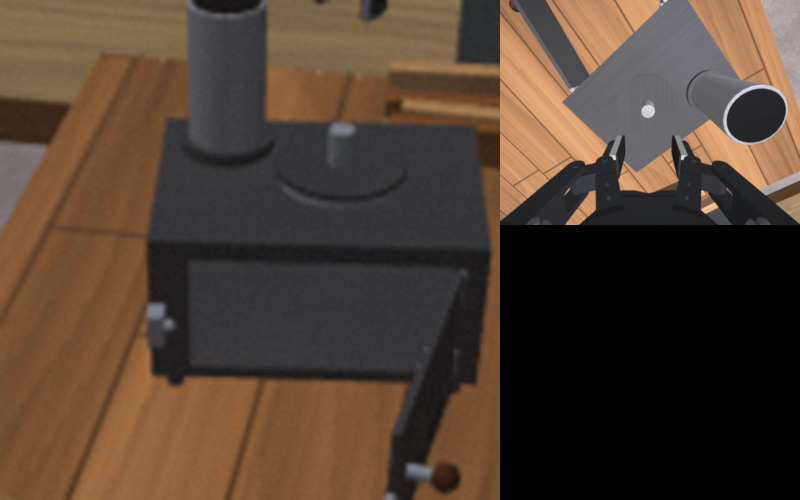

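The cover sits home and level on the collar (crop (340,170)), the gripper is clear, and the door still stands open at lower right. Next I'll shut the jaws and go round to the door's outer (-x) side.

Call:
jog_arm --increments '[{"x": 0, "y": 2, "z": -4, "ax": 0, "ay": 0.005, "az": 0, "claw": -1}, {"x": 0, "y": 2.6, "z": -5.2, "ax": 0, "ay": 0, "az": 0, "claw": -1}, {"x": 0, "y": 2.6, "z": -5.2, "ax": 0, "ay": 0, "az": 0, "claw": -1}, {"x": 0, "y": 2.6, "z": -5.2, "ax": 0, "ay": 0, "az": 0, "claw": -1}, {"x": 0, "y": 2.2, "z": -4.4, "ax": 0, "ay": 0, "az": 0, "claw": -1}, {"x": 0, "y": 0.8, "z": -1.9, "ax": 0, "ay": 0, "az": 0, "claw": -1}, {"x": 0, "y": 0, "z": 0, "ax": -0.17, "ay": 0, "az": 0, "claw": -1}, {"x": 0, "y": 0, "z": 0, "ax": -0.17, "ay": 0, "az": 0, "claw": -1}, {"x": 0, "y": 0, "z": 0, "ax": -0.17, "ay": 0, "az": 0, "claw": -1}, {"x": 0, "y": 0, "z": 0, "ax": -0.17, "ay": 0, "az": 0, "claw": -1}, {"x": 0, "y": 0, "z": 0, "ax": -0.17, "ay": 0, "az": 0, "claw": -1}, {"x": 0, "y": 0, "z": 0, "ax": -0.17, "ay": 0, "az": 0, "claw": -1}, {"x": 0, "y": 0, "z": 0, "ax": -0.17, "ay": 0, "az": 0, "claw": -1}, {"x": 0, "y": 0, "z": 0, "ax": -0.17, "ay": 0, "az": 0, "claw": -1}, {"x": 0, "y": 0, "z": 0, "ax": -0.17, "ay": 0, "az": 0, "claw": -1}, {"x": 0, "y": 0, "z": 0, "ax": -0.17, "ay": 0, "az": 0, "claw": -1}, {"x": 0, "y": 0, "z": 0, "ax": -0.17, "ay": 0, "az": 0, "claw": -1}, {"x": 0, "y": 0, "z": 0, "ax": -0.15, "ay": 0, "az": 0, "claw": -1}, {"x": 0, "y": 0, "z": 0, "ax": 0, "ay": 0, "az": 0, "claw": -1}]'

```text
t: 19.38
tcp_pos: [0.4322, -0.0151, 0.2918]
tool_rot: [1.432, 1.536, 2.937]
force: [-1.1, -0.0, 0.3]
finger_gap: -0.0001
```

```bash
python3 - <<'E'
from h import *
go(.444,-.0125,.105,1.46)
c=cap('wrist'); T,s=tool(); print(s['joint_pos'])
cv2.imwrite('pics/w7.png',c['img'])
E
```

```text
t 19.38 tcp [ 0.4322 -0.0151  0.2918] jaw 1.504 xdir [-0.034  0.007 -0.999] shift cm [18.63 -1.81  0.25] gap -0.0001 F [-1.1 -0.   0.3]
turn [ 0.044  0.004 -0.035]
[ 0.48841823  0.08628403 -0.58749545  1.89085395  0.03988021  1.21278761
  1.3895703 ]
```

View pics/w7.png

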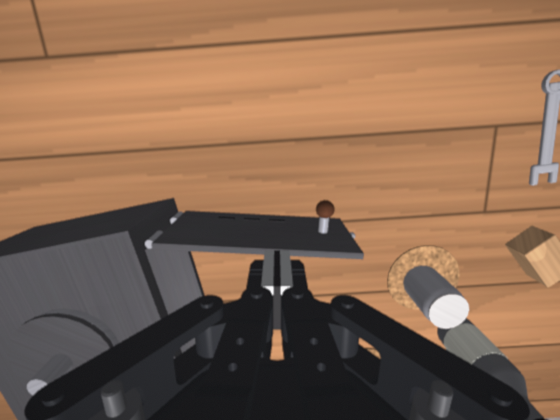

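The wrist view looks over the outer face: the panel's top edge runs from (150,245) to (362,257), the handle is at (325,215), and the tin is on the mat at (437,297). I'll check that my descent point is outside the panel.

```bash
python3 - <<'E'
from h import *
c=cap('wrist')
a,b=atz(c,152,246,.145),atz(c,361,257,.145); d=b-a; print(a,b,np.hypot(*d[:2]),np.arctan2(d[1],d[0]))
print(px(c,(.444,-.0125,.145)),px(c,(.444,-.0125,.105)),atz(c,325,208,.082))
go(.444,-.0125,.105,1.46)
E
```

```text
[ 0.47581851 -0.15130554  0.145     ] [0.50492814 0.07483108 0.145     ] 0.22800250523775434 1.442774482725784
[277.98645505 209.26347211] [277.66564957 199.67935971] [0.46502675 0.04653958 0.082     ]
t 19.48 tcp [ 0.4322 -0.0149  0.292 ] jaw 1.502 xdir [-0.034  0.007 -0.999] shift cm [18.65 -1.81  0.23] gap 0.0001 F [ 0.4 -0.8 -0.2]
turn [ 0.042  0.004 -0.035]
```

Call:
jog_arm --increments '[{"x": 0, "y": 0, "z": 0.2, "ax": 0.042, "ay": 0.004, "az": -0.035, "claw": -1}, {"x": 4, "y": 0, "z": 0, "ax": 0, "ay": 0, "az": 0, "claw": -1}, {"x": 5, "y": 0, "z": 0, "ax": 0, "ay": 0, "az": 0, "claw": -1}, {"x": 5, "y": 0, "z": 0, "ax": 0, "ay": 0, "az": 0, "claw": -1}, {"x": 3.5, "y": 0, "z": 0, "ax": 0, "ay": 0, "az": 0, "claw": -1}, {"x": 0.5, "y": 0, "z": 0, "ax": 0, "ay": 0, "az": 0, "claw": -1}, {"x": 0, "y": 0, "z": 0, "ax": 0, "ay": 0, "az": 0, "claw": -1}]'

```text
t: 20.35
tcp_pos: [0.4347, -0.0139, 0.1081]
tool_rot: [-1.456, 1.566, -0.019]
force: [0.5, -0.2, 0.2]
finger_gap: -0.0001
```

```bash
cat >> h.py <<'E'
def door(q,r=.14,off=.016,z=.105):
    a=.14+q; u=np.array([np.cos(a),np.sin(a)]); n=np.array([-u[1],u[0]]); p=np.array([.478,-.157])+r*u+off*n
    go(p[0],p[1],z,a); T,_=tool(); d=T[:2,3]-[.478,-.157]
    print('r,phi-yaw',round(float(np.hypot(*d)),3),round(float(np.arctan2(d[1],d[0])-.14),3))
E
python3 - <<'E'
from h import *
door(1.31)
E
```

```text
t 20.35 tcp [ 0.4347 -0.0139  0.1081] jaw 1.437 xdir [ 0.005 -0.    -1.   ] shift cm [ 0.33 -4.41  0.37] gap -0.0001 F [ 0.5 -0.2  0.2]
turn [-0.013  0.001  0.005]
r,phi-yaw 0.149 1.724
```

Call:
jog_arm --increments '[{"x": 0, "y": -2.5, "z": 0.3, "ax": 0, "ay": 0, "az": 0, "claw": -1}, {"x": 0, "y": -1.8, "z": 0, "ax": 0, "ay": 0, "az": 0, "claw": -1}, {"x": 0, "y": -1.5, "z": 0, "ax": 0.1, "ay": 0, "az": 0, "claw": -1}, {"x": 0, "y": -1.5, "z": 0, "ax": 0.1, "ay": 0, "az": 0, "claw": -1}, {"x": 0, "y": -1.5, "z": 0, "ax": 0.1, "ay": 0, "az": 0, "claw": -1}, {"x": 0, "y": -1.5, "z": 0, "ax": 0.1, "ay": 0, "az": 0, "claw": -1}, {"x": 0, "y": 0, "z": 0, "ax": 0, "ay": 0, "az": 0, "claw": -1}]'

```text
t: 21.22
tcp_pos: [0.5431, -0.0348, 0.1212]
tool_rot: [-1.117, 1.552, -0.1]
force: [-0.0, 0.6, -0.7]
finger_gap: 0.0001
```

```bash
python3 - <<'E'
from h import *
door(.9)
E
```

```text
t 21.23 tcp [ 0.5431 -0.0348  0.1212] jaw 1.018 xdir [ 0.019 -0.002 -1.   ] shift cm [1.61 1.06 0.14] gap 0.0001 F [-0.   0.6 -0.7]
turn [-0.022  0.008  0.017]
r,phi-yaw 0.138 0.941
```

Call:
jog_arm --increments '[{"x": 0.8, "y": -1.5, "z": 0, "ax": 0.08, "ay": 0.008, "az": 0.017, "claw": -1}, {"x": 0.7, "y": -1.5, "z": 0, "ax": 0.1, "ay": 0, "az": 0, "claw": -1}, {"x": 0.3, "y": -1.5, "z": 0, "ax": 0.1, "ay": 0, "az": 0, "claw": -1}, {"x": 0.2, "y": -1.5, "z": 0, "ax": 0.1, "ay": 0, "az": 0, "claw": -1}, {"x": 0, "y": 0, "z": 0, "ax": 0, "ay": 0, "az": 0, "claw": -1}]'

```text
t: 21.85
tcp_pos: [0.59, -0.0713, 0.1073]
tool_rot: [-0.218, 1.565, 0.421]
force: [-0.5, 0.2, 0.4]
finger_gap: -0.0001
```

```bash
python3 - <<'E'
from h import *
door(.35)
D=cap('side'); print([(round(d['confidence'],2),np.round(d['xy']*np.array([560,420]))) for d in models.find_in(D,'door')])
E
```

```text
t 21.85 tcp [ 0.59   -0.0713  0.1073] jaw 0.639 xdir [ 0.005  0.002 -1.   ] shift cm [ 0.24 -0.69 -0.02] gap -0.0001 F [-0.5  0.2  0.4]
turn [0.149 0.006 0.001]
r,phi-yaw 0.141 0.513
[(0.8, array([307., 164.])), (0.73, array([270., 273.]))]
```

Call:
jog_arm --increments '[{"x": 0.2, "y": -1.5, "z": 0, "ax": 0.13, "ay": 0.006, "az": 0, "claw": -1}, {"x": 0.2, "y": -1.5, "z": 0, "ax": 0.13, "ay": 0, "az": 0, "claw": -1}, {"x": 0.2, "y": -1.3, "z": 0, "ax": 0.13, "ay": 0, "az": 0, "claw": -1}, {"x": 0, "y": 0, "z": 0, "ax": 0.05, "ay": 0, "az": 0, "claw": -1}, {"x": 0, "y": 0, "z": 0, "ax": 0, "ay": 0, "az": 0, "claw": -1}]'

```text
t: 22.58
tcp_pos: [0.6116, -0.1039, 0.1074]
tool_rot: [-0.016, 1.564, 0.188]
force: [0.2, -0.5, -0.2]
finger_gap: -0.0001
```

```bash
python3 - <<'E'
from h import *
door(0)
E
```

```text
t 22.57 tcp [ 0.6116 -0.1039  0.1074] jaw 0.205 xdir [ 0.007  0.001 -1.   ] shift cm [ 0.24 -1.79 -0.09] gap -0.0001 F [ 0.2 -0.5 -0.2]
turn [ 0.065  0.007 -0.   ]
r,phi-yaw 0.144 0.239
```

Call:
jog_arm --increments '[{"x": 0, "y": -0.9, "z": 0, "ax": 0.06, "ay": 0.007, "az": 0, "claw": -1}, {"x": 0, "y": -0.7, "z": 0, "ax": 0, "ay": 0, "az": 0, "claw": -1}, {"x": 0, "y": -0.5, "z": 0, "ax": 0, "ay": 0, "az": 0, "claw": -1}, {"x": 0, "y": 0, "z": 0, "ax": 0, "ay": 0, "az": 0, "claw": -1}]'

```text
t: 23.08
tcp_pos: [0.6149, -0.1223, 0.1076]
tool_rot: [1.835, 1.567, 1.983]
force: [0.1, -0.3, -0.1]
finger_gap: 0.0
```

```bash
python3 - <<'E'
from h import *
door(0)
E
```

```text
t 23.07 tcp [ 0.6149 -0.1223  0.1076] jaw 0.148 xdir [-0.002  0.004 -1.   ] shift cm [ 0.26  0.07 -0.04] gap 0.0 F [ 0.1 -0.3 -0.1]
turn [ 0.008 -0.001 -0.004]
r,phi-yaw 0.141 0.109
```

Call:
jog_arm --increments '[{"x": 0, "y": -0.5, "z": 0, "ax": 0, "ay": 0, "az": 0, "claw": -1}, {"x": 0, "y": -0.5, "z": 0, "ax": 0, "ay": 0, "az": 0, "claw": -1}]'

```text
t: 23.32
tcp_pos: [0.615, -0.1228, 0.1076]
tool_rot: [1.809, 1.555, 1.962]
force: [-6.3, 15.6, 8.1]
finger_gap: -0.0002
```

```bash
python3 - <<'E'
from h import *
door(0)
D=cap('side'); S=cap('scene')
a=cv2.resize(D['img'][60:210,220:370],(500,500),interpolation=cv2.INTER_CUBIC); b=cv2.resize(S['img'][200:420,0:300],(300,220))
im=np.zeros((500,800,3),np.uint8); im[:,:500]=a; im[:220,500:]=b; cv2.imwrite('pics/s4.png',im)
E
```

```text
t 23.32 tcp [ 0.615  -0.1228  0.1076] jaw 0.154 xdir [-0.006  0.015 -1.   ] shift cm [ 0.26  0.12 -0.04] gap -0.0002 F [-6.3 15.6  8.1]
turn [ 0.014 -0.004 -0.015]
r,phi-yaw 0.141 0.104
```

View pics/s4.png

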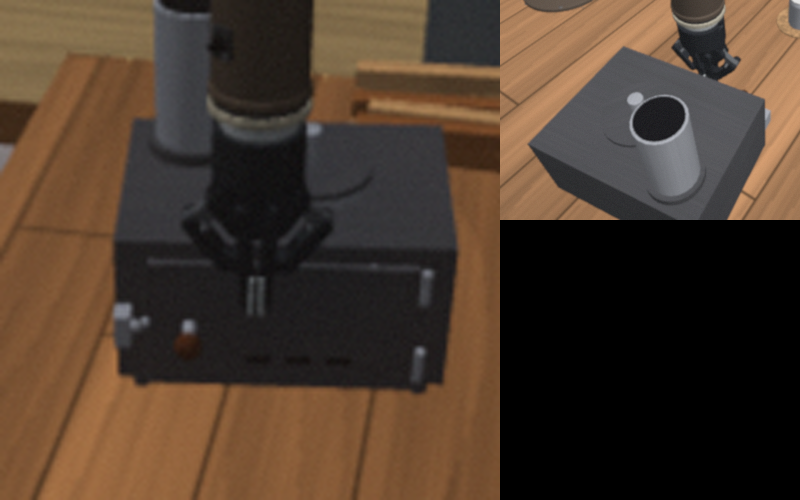

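Side crop: the door panel lies flush with the stove front, the handle is at (188,340), and the push force is 16 N at the stop. I'll back off and check the result.

Call:
jog_arm --increments '[{"x": 0, "y": 2, "z": 0, "ax": 0, "ay": 0, "az": 0, "claw": -1}, {"x": 0, "y": 4, "z": 0, "ax": 0, "ay": 0, "az": -0.01, "claw": -1}, {"x": -3, "y": 4, "z": 0, "ax": 0, "ay": 0, "az": 0, "claw": -1}, {"x": -5, "y": 2, "z": 0, "ax": 0, "ay": 0, "az": 0, "claw": -1}, {"x": -5, "y": 0, "z": 0, "ax": 0, "ay": 0, "az": 0, "claw": -1}, {"x": -5, "y": 0, "z": 0, "ax": 0, "ay": 0, "az": 0, "claw": -1}, {"x": -4, "y": -3, "z": -4, "ax": 0, "ay": 0, "az": 0, "claw": -1}, {"x": 0, "y": -3, "z": -5, "ax": 0, "ay": 0, "az": 0, "claw": -1}, {"x": 0, "y": 0, "z": -5, "ax": 0, "ay": 0, "az": 0, "claw": -1}, {"x": 0, "y": 0, "z": -3, "ax": 0, "ay": 0, "az": 0, "claw": -1}, {"x": 0, "y": 0, "z": 0, "ax": 0, "ay": 0, "az": 0, "claw": -1}]'

```text
t: 24.8
tcp_pos: [0.434, -0.0855, 0.3338]
tool_rot: [-2.662, 1.568, -2.505]
force: [1.6, 1.4, 0.2]
finger_gap: -0.0
```

```bash
python3 - <<'E'
from h import *
door(0)
D=cap('side'); W=cap('wrist')
a=cv2.resize(D['img'][60:290,220:380],(400,575),interpolation=cv2.INTER_CUBIC); b=cv2.resize(W['img'],(400,300))
im=np.zeros((575,800,3),np.uint8); im[:,:400]=a; im[:300,400:]=b; cv2.imwrite('pics/s5.png',im)
for th,z in (('tin',.089),('mat',.004),('cover',.176)):
    for d in models.find_in(D,th)[:2]: print(th,d['confidence'],np.round(atz(D,d['xy'][0]*560,d['xy'][1]*420,z),3))
np.save('W.npy',W['W']); print(W['f'],W['cx'],W['cy'])
E
```

```text
t 24.8 tcp [ 0.434  -0.0855  0.3338] jaw 0.157 xdir [-0.002 -0.001 -1.   ] shift cm [22.85 -6.36 17.3 ] gap -0.0 F [1.6 1.4 0.2]
turn [ 0.017 -0.002  0.001]
r,phi-yaw 0.084 1.982
tin 0.92 [0.619 0.261 0.089]
tin 0.61 [0.719 0.297 0.089]
mat 0.62 [0.616 0.238 0.004]
mat 0.56 [0.86  0.114 0.004]
cover 0.69 [ 0.589 -0.262  0.176]
cover 0.67 [0.414 0.589 0.176]
290.9742938410767 276.6096400706399 207.82832199516295
```

View pics/s5.png

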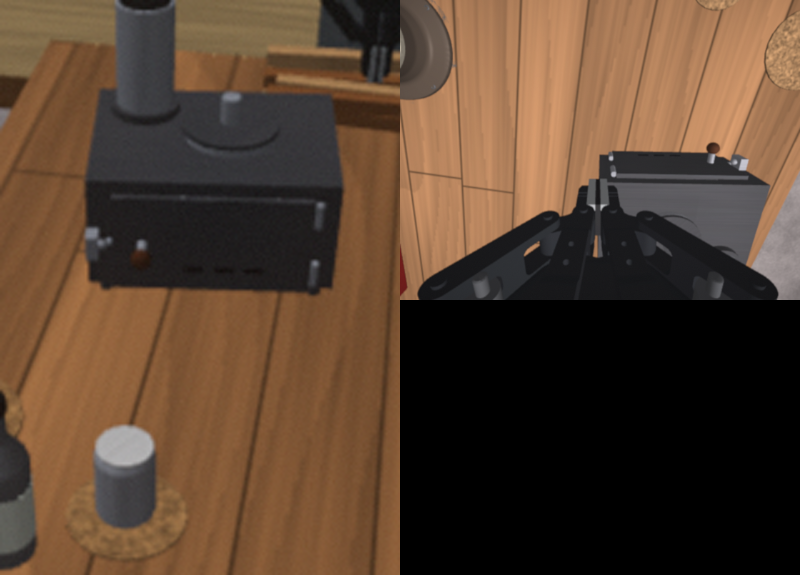

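```bash
python3 - <<'E'
from h import *
c=cap('wrist'); g=cv2.cvtColor(c['img'],cv2.COLOR_BGR2GRAY).astype(float)
us=np.arange(325,475,3); roi=g[238:256]; vs=[]
for u in us:
    w=np.clip(g[240:256,u]-np.median(g[240:256,u])-8,0,None); vs.append((w*np.arange(240,256)).sum()/w.sum() if w.sum()>0 else np.nan)
vs=np.array(vs); ok=~np.isnan(vs); k=np.polyfit(us[ok],vs[ok],1); res=vs-np.polyval(k,us); ok&=np.abs(res)<.7; k=np.polyfit(us[ok],vs[ok],1)
# stove top front edge: strongest gradient beneath the line
es=[]
for u in us:
    d=np.gradient(cv2.GaussianBlur(g,(0,0),1)[:,u]); es.append(252+np.argmax(d[252:266]))
ke=np.polyfit(us,es,1)
def ang(k,z): a=atz(c,300,np.polyval(k,300),z);b=atz(c,480,np.polyval(k,480),z);return np.arctan2(b[1]-a[1],b[0]-a[0]),a,b
print(ok.sum(),len(us),'door line',k,ang(k,.145),'stove edge',ke,ang(ke,.16),es[::6],vs[::6])
E
```

```text
50 50 door line [1.82622858e-02 2.41012013e+02] (np.float64(0.14064136657419551), array([ 0.47793317, -0.15632541,  0.145     ]), array([ 0.70079559, -0.12477343,  0.145     ])) stove edge [1.84713886e-02 2.50679152e+02] (np.float64(0.14028048230317827), array([ 0.47788273, -0.1621018 ,  0.16      ]), array([ 0.69309879, -0.13171158,  0.16      ])) [np.int64(257), np.int64(257), np.int64(257), np.int64(258), np.int64(258), np.int64(258), np.int64(259), np.int64(259), np.int64(259)] [246.80592992 247.22485207 247.66666667 247.94382022 248.49852507
 248.61636829 248.9843342  249.17167382 249.39761905]
```

The door line and the stove edge agree to 0.0004 rad, so the door is seated. The tin and cover are in place and the robot is clear, so I'm handing in.

```bash
python3 -c "
from h import *
print(manip.close_job())"
```

```text
the job is handed in; nothing more can be done
None
```

The stove is closed up and the job was handed in at about 25 s of the 72 s allowed. No verdict was reported.

- **Tin:** it stands upright on the smaller mat. The wrist view put its centre about 6 mm from the mat's centre, against a 32 mm limit.
- **Cover:** I used the one nearest the base. It went into the collar without jamming, and the side view shows it level and home. It was released about 1 mm from the estimated centre of the opening, but I did not measure its final position more closely than about 5 mm.
- **Door:** I pushed it until it stopped hard at about 16 N, well above what the catch resists. After backing off, its top edge was parallel to the stove front within 0.0004 rad.
- **Bystanders:** the robot never went near the oil bottle, offcut or wrench. They looked unmoved in the pictures, though I did not measure them at the end.

**Checks that disagreed:**
- The side camera reads about 4–6 mm off the wrist camera on position, so I corrected for that when lining up the cover.
- My last automatic side-camera readings for the tin and mat were 23 mm apart. That reading treats the tin's mid-height point as if it were its top, and in the picture the tin stands inside the mat.

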